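# Close the culture vessel's ports and hold the leak-listening probe on its test spot

## Task

Close the two open ports on the culture vessel's lid by dropping the blue plug into the blue-collared port and the orange plug into the orange-collared port, both fully home. Then take the leak-listening probe from its holder and gently press its spring tip on the middle of the red-ringed test spot on the angled port, with the probe square to that sloping face and the tip pushed about half-way in. Finish while holding the probe there, steady and still pressing, and leave everything else on the bench where it is.

Things in the scene. Friction and masses are not known exactly. Their poses are not given: they have to be found in the camera images.
- vessel: Fixed glass culture vessel with a round steel lid, 200 mm across; origin under its centre on the bench, z up. The lid's top is 116 mm above the bench; a stirrer hub (28 mm across, up to 30 mm above the lid) is at its centre. In its frame the blue port stands at (-25, 65) mm, the orange port at (-25, -65) mm and the angled port's test spot at (56, 0) mm. The lid with all on it is part of this body.
- port_blue (a point): Centre of the mouth of the blue-collared port: an upright steel sleeve, open upward, 42 mm across its flared mouth, rising 25 mm above the lid; bore 28 mm, 25 mm deep, flared to 34 mm at the mouth. z up.
- port_orange (a point): Centre of the mouth of the orange-collared port: an upright steel sleeve, open upward, 34 mm across its flared mouth, rising 25 mm above the lid; bore 20 mm, 25 mm deep, flared to 26 mm at the mouth. z up.
- test_spot (a point): Black dot in the middle of the red ring (20 mm outside, 14 mm inside diameter) on the flat white cap (42 mm across) of the angled port; the cap's centre lies 36 mm above the lid's top. z points out of the sloping face, square to it: it leans 25 degrees from vertical toward the vessel's -x (toward the lid's centre, the robot's side). Rigid face.
- plug_blue_mid (a point): Centre (half-way up) of the blue plug: standing upright in the tray, round, 55 mm tall in all. From below: steel shank 26 mm diameter, 22 mm long; steel shoulder 42 mm diameter, 5 mm; blue grip knob 20 mm diameter, 28 mm tall (its middle 13.5 mm above this point). About 70 g. Fully home, the shoulder rests on the port's mouth, this point 5.5 mm above it. z up along the plug.
- plug_orange_mid (a point): Centre (half-way up) of the orange plug: standing upright in the tray, round, 55 mm tall in all. From below: steel shank 18 mm diameter, 22 mm long; steel shoulder 32 mm diameter, 5 mm; orange grip knob 20 mm diameter, 28 mm tall (its middle 13.5 mm above this point). About 70 g. Fully home, the shoulder rests on the port's mouth, this point 5.5 mm above it. z up along the plug.
- tray: Fixed shallow grey tray, 120 x 160 x 16 mm (x, y, z), walls and floor about 4 mm; origin under its centre. The plugs stand in it near (0, 42) and (0, -42) mm of its frame, in either order.
- holder: Fixed grey block, 80 x 80 x 70 mm, with a square hole (25 mm wide, right through) in which the probe stands upright; origin under its centre on the bench, axes along its sides.
- probe: The leak-listening probe, about 135 g: a square black rod 22 x 22 mm, 105 mm long, with a yellow square collar 36 x 36 x 5 mm round it. Origin at the centre of the collar's underside; z along the rod, away from the tip; x and y square to the flats. 70 mm of the rod stand above the collar, 30 mm below it. In the holder the collar rests on the block's top and 55 mm (rod and spring tip) hang in the hole, so the probe must be lifted at least 60 mm to clear it.
- probe_grip (a point): Middle of the upper rod, where the probe is gripped: on the probe's axis, 35 mm above the collar's top, 35 mm below the rod's end, 95 mm from the tip's end when the spring is out. Same axes as the probe.
- probe_tip (a point): End of the probe's round steel spring tip (8 mm diameter, ball end), on the probe's axis, 55 mm below the collar's underside when the spring is out. Same axes as the probe.
- probe_spring (a joint): How far the spring tip is pushed into the rod, in m: 0 fully out, 0.012 fully in. It takes 1.2 N to start it and 6 N to push it fully in (400 N/m); half-way is 0.006, about 3.6 N.
- seal_ring: Bystander: flat red seal ring, 36 mm across, 6 mm thick, lying in the tray between the plugs; origin under its centre.
- amber_bottle: Bystander: amber glass bottle, 66 mm across, 150 mm tall; origin under its centre.
- beaker: Bystander: glass beaker, 70 mm across, 85 mm tall; origin under its centre.
- jar: Bystander: small jar with white cap, 56 mm across, 60 mm tall; origin under its centre.
- wrench: Bystander: steel wrench lying flat between the robot and the vessel; origin under it.
- tip_box: Bystander: closed green plastic box, 85 x 120 x 60 mm; origin under its centre.
- clamp_ring: Bystander: steel clamp ring, 52 mm across, 12 mm thick, lying on the bench; origin under its centre.
There are look-alikes about, which are no part of the job. There is more than one size of the probe; the one meant has the size given above. What is shaped like the part that bears plug_orange_mid but turquoise is not meant.

How it is judged:
On the way, in this order (a step that is already met when the one before it is completed fails the run):
1. both plugs are fully home in the ports of their own colour, and let go (horizontal distance between plug_blue_mid and port_blue below 0.004 m and z of plug_blue_mid in the frame of port_blue below 0.0085 m and angle between each of plug_blue_mid, plug_orange_mid's own z axis and vertical below 0.1 rad and horizontal distance between plug_orange_mid and port_orange below 0.004 m and z of plug_orange_mid in the frame of port_orange below 0.0085 m and distance between each of plug_blue_mid, plug_orange_mid and the grasp point above 0.03 m), for 0.2 s.
2. the held probe presses its tip lightly on the test spot, square to the face (distance between probe_tip and test_spot below 0.008 m and angle between the z axis of probe_grip and the z axis of test_spot, either way round below 0.175 rad and z of probe_grip in the frame of test_spot above 0.05 m and value of joint probe_spring between 0.002 and 0.0105 m and contact force between probe and vessel between 0.8 and 9 N and contact force between probe and the fingers above 1.5 N), for 0.3 s.
At the end, for the whole second after the job is handed in: Both plugs home in the port of their colour (4 mm sideways, shoulder within 3 mm of the mouth). The gripper holds the probe still: tip within 8 mm of the spot, axis within 10 degrees of square to the face, spring tip 2 to 10.5 mm in, contact 0.8 to 9 N, through the last second (all of step 2 and horizontal distance between plug_blue_mid and port_blue below 0.004 m and z of plug_blue_mid in the frame of port_blue below 0.0085 m and angle between each of plug_blue_mid, plug_orange_mid's own z axis and vertical below 0.1 rad and horizontal distance between plug_orange_mid and port_orange below 0.004 m and z of plug_orange_mid in the frame of port_orange below 0.0085 m and linear speed of probe below 0.02 m/s); the arm keeps its last pose, push and grip.
It fails at once if the probe is pressed hard on the vessel (over 18 N) (contact force between probe and vessel above 18 N).
It fails at once if a bystander is moved more than 30 mm (distance of any of seal_ring, amber_bottle, beaker, jar, wrench, tip_box, clamp_ring from where it was at the start of the episode above 0.03 m).
It also fails if it takes over 72 s, if anything falls off the work surface, if the arm or the gripper's body presses on something with over 40 N, if the wrist force passes 120 N, or if a joint passes its speed limit or range.

## Robot

A 6-joint arm with a two-finger parallel gripper is mounted at the origin on the work surface. World frame = base frame: x ahead of the robot, y to its left, z up, the work surface at z = 0. Lengths are in m, angles in rad, forces in N, time in s.
With the tool pointing down it reaches from about 0.375 to 0.975 m from the base axis. Payload 3.8 kg.
Tool frame: the origin (TCP) lies between the finger pads; the fingertips stand 25 mm ahead of it and the grasp point (between the pads) lies 6 mm ahead of it; x points along the fingers, y is the direction in which the jaws open and shut, and the axes are right-handed (so a half turn about x gives the same grasp; the last joint's range is limited). The gripper opens to 88 mm and grips with 3 to 60 N. Pads are 18 mm wide; open, the fingers measure 123 mm over their backs; the gripper's body (75 mm by 187 mm) begins 45 mm behind the grasp point.
Start: joints at [1.253, 0.264, 1.604, -0, 1.274, -0.037], TCP at [0.187, 0.649, 0.264] pointing down, gripper open.
Joint ranges: [-2.63, 2.63], [-0.94, 2.18], [0.31, 2.57], [-1.31, 4.45], [0, 2.66], [-2.55, 2.55]. Speed limits (rad/s): [2.57, 2.57, 3.14, 3.14, 3.14, 3.14].

## Interface

Orientations are given as a unit quaternion [w, x, y, z].
In Python, from station import env gives the robot as it stands.
- The arm moves only by the tool apply_moves, never from a script. Its argument "increments" is text: rows parted by semicolons, each of 7 numbers parted by spaces: the turn, a rotation vector about the tool's x, y, z in degrees, then the shift along the tool's x, y, z in m, then the finger opening in m, from 0 to 0.0881. A call has 1 to 12 rows; each row is the pose to reach, as a shift and turn from the pose commanded when the call began, along the tool's axes at that moment; what a row does not reach only later rows make up. A row lasts 1/8 s, in which the tool goes at most 62.5 mm and 10.7 degrees, less where a joint would pass 70% of its speed; a pose out of reach is approached as far as the arm can. A call with a gripper value outside its range is refused whole. The fingers move at their own pace and stop on an object; "squeeze" is the grip in N (left out, the last holds). Time passes only in rows, so rows that repeat a pose let the fingers close. It gives the time, the measured TCP pose, the force and the opening at its end, in the units of the state.
- env.get_state(): the state, without advancing time (a new reading comes with each control period).
- env.grab_frame(name): name is "side" or "top" or "wrist"; returns the picture (384x512x3 uint8, blue, green, red); there is no depth.
- env.camera_info(name): a dict with "fx", "fy", "cx", "cy" (pixels), "distortion" ([k1, k2, p1, p2, k3] as OpenCV has them; the pictures are not rectified), "cam_to_world" (4x4, takes a point from camera to world coordinates). Camera axes: x right, y down, z forward; pixel columns grow to the right and rows downward; lengths in m; the calibration is good to about 2 mm. A picture is of the moment at which its call begins: read the wrist's pose just before it. camera_info takes no time and is no camera call; for the wrist camera it gives the pose at the moment of the call.
- env.hand_in(): hands the job in, once; it reports no verdict.
Trained networks look in the newest picture that a camera, given by its name, has taken for a name from the list of things; names that differ only in an ending like _2 or _b are one class to them, and where a whole thing is asked for, a point or a joint stands for the part that bears it (a point fixed in the world has none). Each returns a list of dicts, best first, with "p" (0 to 1); they miss things now and then, are a little off and sometimes report something else, mostly with a low value. They report only what shows in the picture. A call takes as long as a camera call. They do not tell look-alikes from the thing itself.
- env.look_for(camera, query): "xy" ([column, row] in pixels, amid what is visible of it).
The state is a dict: "t": time; "joint_pos": joint angles; "joint_vel": joint speeds; "tau": joint torques, N m; "tool_pos": TCP position; "orientation": TCP orientation; "wrist_force": force on the tool from outside, world axes, zero at the start; "wrist_torque": the same for the moment, N m; "width": finger opening in m.
Only numpy, scipy, OpenCV 4.12 (cv2) and the standard library are available. Lean on these libraries where they do the work, as an engineer would, in place of code of your own. Each camera call takes 0.05 s, during which the arm holds its last target.

## Working session

There is one attempt and no reset: what is moved stays moved. The work goes in short steps, Python scripts to look and compute and a tool call to move; the robot and the scene stay as the last step left them, time stands still between calls to the robot, and variables do not carry over. Pictures are saved under pics/ and viewed, and the job is handed in when it is done.

Besides the shell and the picture viewer there is one more tool, called after "Emit:" by a JSON object that holds its "method" and its "body", one argument or row to a line. apply_moves: Moves the arm, as the interface text tells. Its arguments: {"type":"object","properties":{"increments":{"type":"string"},"squeeze":{"type":"number"}},"required":["increments"]}

```bash
ls -la; mkdir -p pics
python3 - <<'E'
from station import env
import cv2,json
s=env.get_state(); print({k:(list(map(lambda v:round(float(v),4),x)) if hasattr(x,'__len__') else x) for k,x in s.items()})
for n in ['side','top','wrist']:
    f=env.grab_frame(n); cv2.imwrite(f'pics/{n}0.png',f); c=env.camera_info(n); print(n,c)
E
```

```text
total 12
drwxr-xr-x  3 agent agent 4096 Dec  6 12:56 .
drwxr-xr-x 23 root  root  4096 Dec  6 12:56 ..
drwxr-xr-x  2 agent agent 4096 Dec  6 12:56 pics
{'t': 0.0, 'joint_pos': [1.2531, 0.2647, 1.6053, -0.0, 1.2737, -0.0369], 'joint_vel': [-0.0003, -0.001, 0.0009, 0.0008, 0.0008, -0.001], 'tau': [0.0002, -50.2097, -35.6882, 0.0727, 0.029, -0.0002], 'tool_pos': [0.1869, 0.648, 0.2624], 'orientation': [0.7, 0.0982, 0.7003, -0.0997], 'wrist_force': [0.3255, 0.4174, -0.8026], 'wrist_torque': [-0.0027, -0.0031, 0.0007], 'width': 0.08824965881652902}
side {'fx': 388.5975615169812, 'fy': 388.5975615169812, 'cx': 262.4853252564827, 'cy': 188.23407654708492, 'distortion': array([0.02105909, 0.        , 0.        , 0.        , 0.        ]), 'cam_to_world': array([[ 0.9633331 , -0.19096035,  0.18847673,  0.36041997],
       [-0.26829197, -0.67783658,  0.68451222, -0.74340045],
       [-0.00295827, -0.70998008, -0.70421555,  0.84669445],
       [ 0.        ,  0.        ,  0.        ,  1.        ]])}
top {'fx': 429.48055679135985, 'fy': 429.48055679135985, 'cx': 249.30272955724274, 'cy': 193.21616271696234, 'distortion': array([-0.14039026,  0.        ,  0.        ,  0.        ,  0.        ]), 'cam_to_world': array([[ 0.00621814, -0.99909368,  0.04210886,  0.50326098],
       [-0.99997052, -0.0064023 , -0.00423989, -0.03226779],
       [ 0.00450564, -0.04208125, -0.99910403,  1.24979957],
       [ 0.        ,  0.        ,  0.        ,  1.        ]])}
wrist {'fx': 312.91443787182527, 'fy': 312.91443787182527, 'cx': 248.9836798132285, 'cy': 189.21222549494354, 'distortion': array([-0.05533431,  0.        ,  0.        ,  0.        ,  0.        ]), 'cam_to_world': array([[ 0.27709488,  0.92902673,  0.24520964,  0.1239309 ],
       [ 0.96084057, -0.26739973, -0.07268276,  0.66568251],
       [-0.00195524,  0.25574739, -0.96674167,  0.38341117],
       [ 0.        ,  0.        ,  0.        ,  1.        ]])}
```

View pics/side0.png

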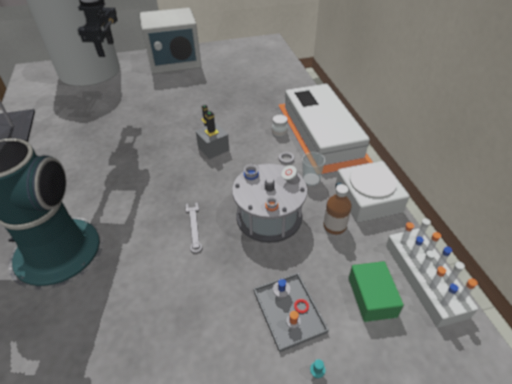

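View pics/top0.png

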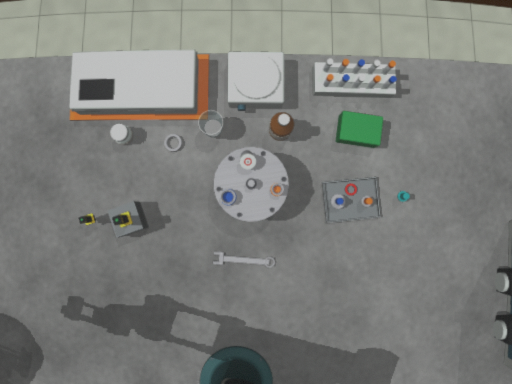

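View pics/wrist0.png

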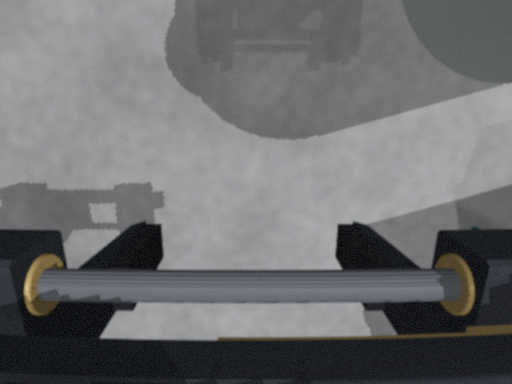

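The side and top views show the vessel centred near top (251,184). The tray is near (352,200) with the blue and orange plugs, and a turquoise look-alike stands outside it at (404,196). The holder is near (127,219), with one probe-like thing in it and another beside it at (87,220). The wrist view shows only bench.

```bash
cat > h.py <<'E'
import numpy as np, cv2
from station import env
def ray(ci,uv):
    K=np.array([[ci['fx'],0,ci['cx']],[0,ci['fy'],ci['cy']],[0,0,1.]])
    p=cv2.undistortPoints(np.array([[uv]],float),K,ci['distortion'])[0,0]
    T=ci['cam_to_world']; d=T[:3,:3]@np.array([p[0],p[1],1.]); return T[:3,3],d/np.linalg.norm(d)
def onz(ci,uv,z):
    o,d=ray(ci,uv); return o+d*(z-o[2])/d[2]
def tri(obs):
    A=np.zeros((3,3));b=np.zeros(3);L=[ray(c,u) for c,u in obs]
    for o,d in L:
        P=np.eye(3)-np.outer(d,d);A+=P;b+=P@o
    x=np.linalg.solve(A,b); return x,max(np.linalg.norm((np.eye(3)-np.outer(d,d))@(x-o)) for o,d in L)
def proj(ci,X):
    K=np.array([[ci['fx'],0,ci['cx']],[0,ci['fy'],ci['cy']],[0,0,1.]])
    T=np.linalg.inv(ci['cam_to_world']); r=cv2.Rodrigues(T[:3,:3])[0]
    return cv2.projectPoints(np.atleast_2d(np.array(X,float)),r,T[:3,3],K,ci['distortion'])[0].reshape(-1,2)
E
python3 - <<'E'
from h import *
for n in ['top','side']:
    f=env.grab_frame(n)
    cv2.imwrite(f'pics/{n}1.png',f)
    for q in ['vessel','port_blue','port_orange','test_spot','plug_blue_mid','plug_orange_mid','tray','holder','probe','probe_grip','seal_ring','tip_box']:
        print(n,q,[([round(v,1) for v in r['xy']],round(r['p'],2)) for r in env.look_for(n,q)][:4])
print(env.get_state()['t'])
t=cv2.imread('pics/top0.png')
cv2.imwrite('pics/top_z1.png',cv2.resize(t[130:260,60:190],None,fx=4.5,fy=4.5,interpolation=cv2.INTER_CUBIC))
cv2.imwrite('pics/top_z2.png',cv2.resize(t[130:240,200:420],None,fx=3.6,fy=3.6,interpolation=cv2.INTER_CUBIC))
t=cv2.imread('pics/side0.png')
cv2.imwrite('pics/side_z1.png',cv2.resize(t[90:240,170:340],None,fx=4,fy=4,interpolation=cv2.INTER_CUBIC))
E
```

```text
top vessel [([249.7, 182.9], 0.78)]
top port_blue [([252.2, 186.7], 0.96)]
top port_orange [([252.5, 185.2], 0.63)]
top test_spot [([248.7, 157.0], 0.48)]
top plug_blue_mid [([338.6, 200.7], 0.66), ([250.3, 185.7], 0.65), ([358.0, 131.0], 0.16)]
top plug_orange_mid [([366.9, 198.1], 0.59), ([401.5, 195.2], 0.59)]
top tray []
top holder [([132.0, 220.2], 0.61)]
top probe [([120.7, 219.0], 0.72)]
top probe_grip [([89.4, 218.7], 0.6), ([119.4, 221.1], 0.55)]
top seal_ring [([354.0, 192.5], 0.46)]
top tip_box [([359.4, 129.3], 0.62)]
side vessel [([269.1, 199.8], 0.84)]
side port_blue [([272.2, 199.1], 0.7), ([311.2, 166.1], 0.41)]
side port_orange [([270.6, 201.7], 0.81), ([341.6, 212.7], 0.2)]
side test_spot [([287.2, 173.2], 0.81), ([267.3, 199.7], 0.54)]
side plug_blue_mid [([283.6, 287.2], 0.57)]
side plug_orange_mid [([313.6, 368.9], 0.79), ([285.1, 175.5], 0.74), ([292.2, 322.2], 0.53)]
side tray [([291.4, 314.0], 0.87)]
side holder [([213.7, 142.3], 0.73)]
side probe [([209.4, 124.9], 0.73), ([200.8, 108.9], 0.48)]
side probe_grip [([207.1, 125.9], 0.49)]
side seal_ring []
side tip_box [([376.0, 293.7], 0.56)]
1.45
```

View pics/top_z1.png

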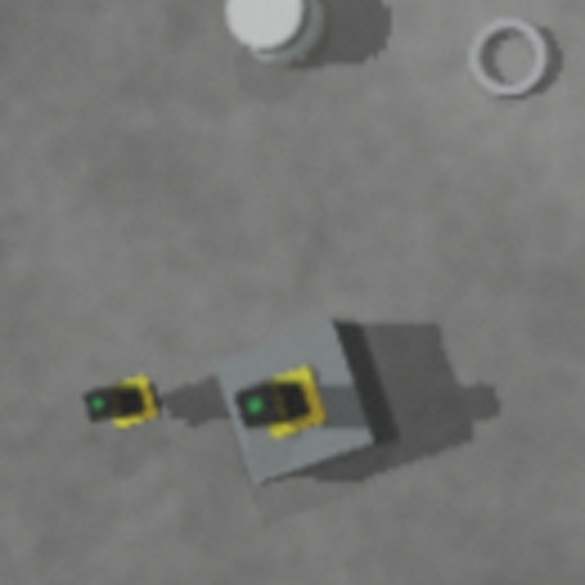

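View pics/top_z2.png

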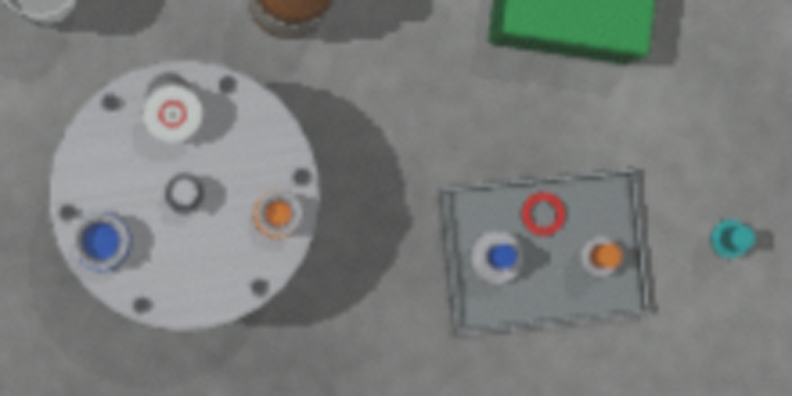

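View pics/side_z1.png

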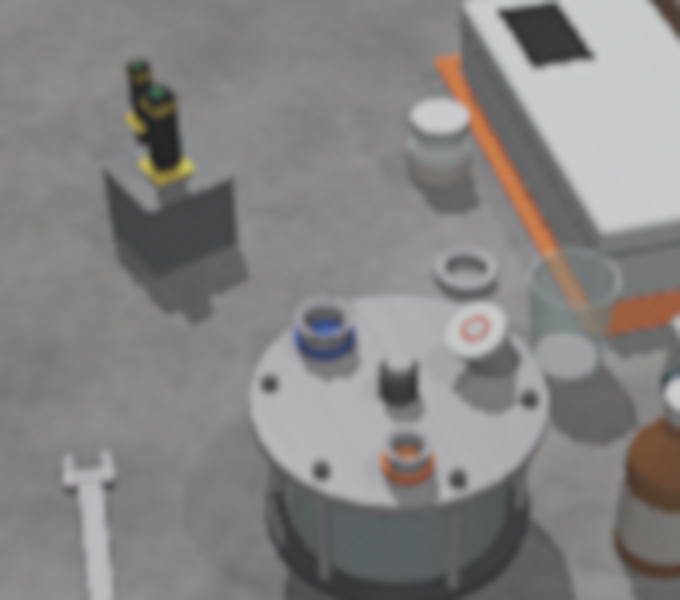

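Zoomed in, the probe in the holder has a wider collar and stands in the block. A smaller look-alike stands on the bench to its left, at top (82,219). In the tray, blue is toward +y at top (340,201) and orange toward -y at (368,201). The mouths on the lid are at about (228,197) for blue and (277,190) for orange, and the test spot is at about (248,161).

```bash
cat > m.py <<'E'
from h import *
E
python3 - <<'E'
from h import *
T=env.camera_info('top');S=env.camera_info('side')
zt=lambda x,y,s=3.6,o=(200,130):((x+.5)/s-.5+o[0],(y+.5)/s-.5+o[1])
zs=lambda x,y:zt(x,y,4,(170,90))
zp=lambda x,y:zt(x,y,4.5,(60,130))
np.set_printoptions(precision=4,suppress=True)
print('lid',onz(T,zt(185,195),.116),onz(S,zs(399,398),.116))
print('blue port mouth',onz(T,zt(102,241),.141),onz(S,zs(324,320),.141))
print('orange',onz(T,zt(278,213),.141),onz(S,zs(407,448),.141))
print('spot',onz(T,zt(173,114),.152),onz(S,zs(475,328),.152), tri([(T,zt(173,114)),(S,zs(475,328))]))
print('plug b top',onz(T,zt(505,257),.059),'o',onz(T,zt(608,257),.059))
print('tray corners',[onz(T,zt(*p),.016)[:2] for p in [(440,190),(641,170),(655,311),(459,333)]])
print('probe top',onz(T,zp(256,405),.145), onz(S,zs(157,93),.145),tri([(T,zp(256,405)),(S,zs(157,93))]))
print('small probe top',tri([(T,zp(98,404)),(S,zs(139,66))]))
print('holder corners',[onz(T,zp(*p),.07)[:2] for p in [(218,362),(335,320),(375,440),(260,483)]])
print('collar corners',[onz(T,zp(*p),.075)[:2] for p in [(306,366),(325,420),(274,437)]])
E
```

```text
lid [ 0.576  -0.0415  0.116 ] [ 0.5727 -0.0414  0.116 ]
blue port mouth [0.5409 0.0181 0.141 ] [0.5376 0.0202 0.141 ]
orange [ 0.5619 -0.1082  0.141 ] [ 0.5579 -0.1091  0.141 ]
spot [ 0.6315 -0.0323  0.152 ] [ 0.6292 -0.0265  0.152 ] (array([ 0.6292, -0.0318,  0.1569]), np.float64(0.0018435865198475152))
plug b top [ 0.5332 -0.2906  0.059 ] o [ 0.5336 -0.3722  0.059 ]
tray corners [array([ 0.5879, -0.2472]), array([ 0.6055, -0.4124]), array([ 0.4912, -0.4234]), array([ 0.4732, -0.2626])]
probe top [0.4789 0.3081 0.145 ] [0.4753 0.3133 0.145 ] (array([0.4768, 0.3074, 0.1485]), np.float64(0.002151223513816267))
small probe top (array([0.4758, 0.4197, 0.1038]), np.float64(0.0015486857141387871))
holder corners [array([0.5035, 0.3558]), array([0.5301, 0.2822]), array([0.4566, 0.2561]), array([0.4292, 0.3281])]
collar corners [array([0.5016, 0.2986]), array([0.4686, 0.2862]), array([0.4578, 0.3181])]
```

```bash
cat >> h.py <<'E'
from scipy.spatial.transform import Rotation as Ro
np.set_printoptions(precision=4,suppress=True)
def pose():
    s=env.get_state(); q=np.array(s['orientation']); return s,np.array(s['tool_pos']),Ro.from_quat(q,scalar_first=True)
def down(yaw_deg, tilt_deg=0, tiltdir_deg=0):
    """tool x down, tool y (jaw) at yaw_deg in world"""
    a=np.radians(yaw_deg); y=np.array([np.cos(a),np.sin(a),0]); x=np.array([0,0,-1.]); return Ro.from_matrix(np.column_stack([x,y,np.cross(x,y)]))
def inc(p0,R0,p1,R1):
    return (R0.inv()*R1).as_rotvec(degrees=True), R0.inv().apply(np.array(p1)-p0)
def yawof(R):
    y=R.as_matrix()[:,1]; return np.degrees(np.arctan2(y[1],y[0]))
E
python3 - <<'E'
from h import *
s,p,R=pose(); print(s['t'],p,R.as_matrix(),yawof(R))
p1=[.533,-.33,.262]
for yaw in [-110,-90,-20,-29,-15,6.5]: 
    r,d=inc(p,R,p1,down(yaw)); print(yaw,r,d)
C=env.camera_info('wrist')['cam_to_world']
print(R.inv().apply(C[:3,3]-p), R.inv().as_matrix()@C[:3,:3])
E
```

```text
1.45 [0.1871 0.6486 0.2637] [[-0.      0.2772  0.9608]
 [-0.      0.9608 -0.2772]
 [-1.     -0.     -0.    ]] 73.90837884801775
-110 [-176.0916   -0.0021   -0.0001] [ 0.0017 -0.8443  0.6036]
-90 [163.9084   0.0019   0.0004] [ 0.0017 -0.8443  0.6036]
-20 [93.9084  0.001   0.0011] [ 0.0017 -0.8443  0.6036]
-29 [102.9084   0.0012   0.001 ] [ 0.0017 -0.8443  0.6036]
-15 [88.9084  0.001   0.0011] [ 0.0017 -0.8443  0.6036]
6.5 [67.4084  0.0007  0.0012] [ 0.0017 -0.8443  0.6036]
[-0.1207 -0.0008 -0.0654] [[ 0.0002 -0.2558  0.9667]
 [ 1.      0.0001 -0.0002]
 [-0.0001  0.9667  0.2558]]
```

Emit:
{"method": "apply_moves", "body": {
  "increments": "40 0 0 0.014 -0.345 0.425 0.088;40 0 0 0.014 -0.345 0.425 0.088;40 0 0 0.014 -0.345 0.425 0.088;40 0 0 0.014 -0.345 0.425 0.088;40 0 0 0.014 -0.345 0.425 0.088;40 0 0 0.014 -0.345 0.425 0.088;40 0 0 0.014 -0.345 0.425 0.088;40 0 0 0.014 -0.345 0.425 0.088;67 0 0 0.064 -0.844 0.604 0.088;67 0 0 0.064 -0.844 0.604 0.088;67 0 0 0.064 -0.844 0.604 0.088;67 0 0 0.064 -0.844 0.604 0.088"
}}

```text
t: 2.95
tool_pos: [0.4993, -0.0112, 0.2289]
orientation: [0.529, 0.469, 0.529, -0.469]
wrist_force: [1.8, 0.1, 0.0]
width: 0.088
```

Run:
```python
from h import *
s,p,R=pose(); print(s['t'],p,yawof(R),s['joint_pos'])
r,d=inc(p,R,[.533,-.33,.2],down(6.5)); print(r,d)
```

```text
2.95 [ 0.4993 -0.0112  0.2289] 6.871009254167349 [-0.0724 -0.0464  2.012   0.0001  1.1746 -0.1924]
[ 0.371   0.0095 -0.0776] [ 0.029  -0.0047  0.3205]
```

Emit:
{"method": "apply_moves", "body": {
  "increments": "0 0 0 0.03 -0.005 0.32 0.088;0 0 0 0.03 -0.005 0.32 0.088;0 0 0 0.03 -0.005 0.32 0.088;0 0 0 0.03 -0.005 0.32 0.088;0 0 0 0.03 -0.005 0.32 0.088;0 0 0 0.03 -0.005 0.32 0.088;0 0 0 0.03 -0.005 0.32 0.088"
}}

```text
t: 3.82
tool_pos: [0.5324, -0.3276, 0.1982]
orientation: [0.528, 0.469, 0.529, -0.469]
wrist_force: [-0.6, -0.4, -0.7]
width: 0.0883
```

Run:
```python
from h import *
s,p,R=pose(); C=env.camera_info('wrist'); f=env.grab_frame('wrist'); cv2.imwrite('pics/w1.png',f); np.save('w1.npy',dict(C=C,p=p,R=R.as_matrix()),allow_pickle=True)
print(s['t'],p,R.as_matrix(),yawof(R),s['joint_pos'])
for q in ['plug_blue_mid','plug_orange_mid','seal_ring']: print(q,env.look_for('wrist',q))
```

```text
3.825 [ 0.5324 -0.3276  0.1982] [[-0.0007  0.9929  0.1189]
 [ 0.001   0.1189 -0.9929]
 [-1.     -0.0005 -0.0011]] 6.826367649759987 [-0.5918  0.2191  1.7832  0.0005  1.1404 -0.7111]
plug_blue_mid [{'xy': [250.8, 135.2], 'p': 0.8}]
plug_orange_mid [{'xy': [249.3, 318.3], 'p': 0.92}, {'xy': [241.3, 221.0], 'p': 0.68}]
seal_ring [{'xy': [278.5, 169.7], 'p': 0.76}]
```

View pics/w1.png

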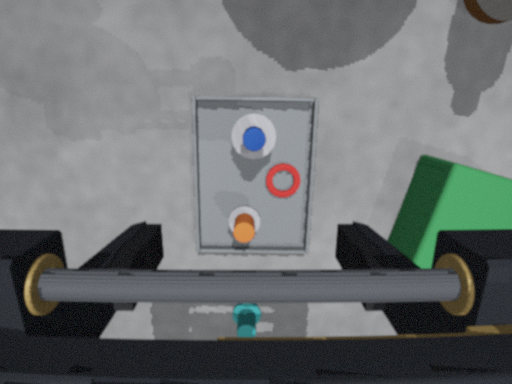

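The wrist view shows the blue plug at about (254,137), the orange plug at about (244,225), the seal ring at (282,180) and the turquoise look-alike at (247,318) outside the tray.

Run:
```python
from h import *
D=np.load('w1.npy',allow_pickle=True).item();C=D['C']
f=cv2.imread('pics/w1.png'); hsv=cv2.cvtColor(f,cv2.COLOR_BGR2HSV)
for n,lo,hi in [('b',(105,120,60),(125,255,255)),('o',(5,130,80),(18,255,255))]:
    m=cv2.inRange(hsv,lo,hi); m[:90]=0; m[260:]=0; m[:,:200]=0; m[:,310:]=0
    ys,xs=np.nonzero(m); print(n,xs.min(),xs.max(),ys.min(),ys.max(),xs.mean(),ys.mean())
g=cv2.resize(f[90:262,190:320],None,fx=3.4,fy=3.4,interpolation=cv2.INTER_CUBIC); cv2.imwrite('pics/w1z.png',g)
for nm,uv,z in [('b top',(254,139),.059),('b shoulder',(254,136),.031),('o top',(244,233),.059),('o sh',(244,222),.031)]: print(nm,onz(C,uv,z))
# synth projections: knob top circle
```

```text
b 244 264 127 150 253.63 138.665
o 234 253 214 241 243.75723830734967 228.11581291759467
b top [ 0.5316 -0.2886  0.059 ]
b shoulder [ 0.532  -0.2886  0.031 ]
o top [ 0.5329 -0.3723  0.059 ]
o sh [ 0.5325 -0.3725  0.031 ]
```

View pics/w1z.png

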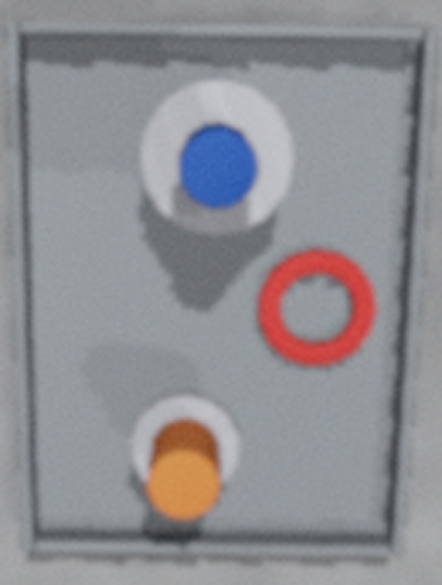

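Emit:
{"method": "apply_moves", "body": {
  "increments": "0 0 0 0.05 0.0042 -0.0385 0.088;0 0 0 0.1 0.0042 -0.0385 0.088;0 0 0 0.13 0.0042 -0.0385 0.06;0 0 0 0.1385 0.0042 -0.0385 0.06;0 0 0 0.1385 0.0042 -0.0385 0.04;0 0 0 0.1385 0.0042 -0.0385 0;0 0 0 0.1385 0.0042 -0.0385 0;0 0 0 0.1385 0.0042 -0.0385 0;0 0 0 0.1385 0.0042 -0.0385 0",
  "squeeze": 20
}}

```text
t: 5.15
tool_pos: [0.5324, -0.289, 0.0605]
orientation: [0.529, 0.469, 0.529, -0.469]
wrist_force: [-0.2, -0.7, 0.2]
width: 0.0202
```

Run:
```python
from h import *
s,p,R=pose(); print(s['t'],p,s['width'],s['wrist_force'],yawof(R))
```

```text
5.15 [ 0.5324 -0.289   0.0605] 0.020208004258067163 [-0.1528 -0.7175  0.2429] 6.903133019367262
```

Emit:
{"method": "apply_moves", "body": {
  "increments": "0 0 0 -0.06 0 0 0;0 0 0 -0.12 0 0 0;0 0 0 -0.18 0 0 0;0 0 0 -0.19 0.046 -0.235 0;0 0 0 -0.19 0.046 -0.235 0;0 0 0 -0.19 0.046 -0.235 0;0 0 0 -0.19 0.046 -0.235 0;0 0 0 -0.19 0.046 -0.235 0;0 0 0 -0.19 0.046 -0.235 0"
}}

```text
t: 6.28
tool_pos: [0.5495, -0.0502, 0.2499]
orientation: [0.529, 0.468, 0.529, -0.469]
wrist_force: [-0.6, 0.1, -0.5]
width: 0.0195
```

Run:
```python
from h import *
s,p,R=pose(); C=env.camera_info('wrist'); f=env.grab_frame('wrist'); cv2.imwrite('pics/w2.png',f); np.save('w2.npy',dict(C=C,p=p,R=R.as_matrix()),allow_pickle=True)
print(s['t'],p,yawof(R),s['joint_pos'],s['width'])
for q in ['port_blue','port_orange','test_spot']: print(q,env.look_for('wrist',q))
for n,X in [('b',[.541,.018,.141]),('o',[.562,-.108,.141]),('spot',[.631,-.032,.152]),('plugb',[.5324,-.289,.03])]: print(n,proj(C,X))
```

```text
6.275 [ 0.5495 -0.0502  0.2499] 6.964013137295326 [-0.1358  0.0408  1.8851 -0.0007  1.2159 -0.2571] 0.019505367979622937
port_blue [{'xy': [284.8, 151.0], 'p': 0.79}]
port_orange [{'xy': [286.0, 149.1], 'p': 0.91}]
test_spot [{'xy': [361.9, 181.2], 'p': 0.95}]
b [[249.2635 100.7831]]
o [[256.0767 263.7856]]
spot [[363.7802 187.3237]]
plugb [[214.3888 342.9203]]
```

View pics/w2.png

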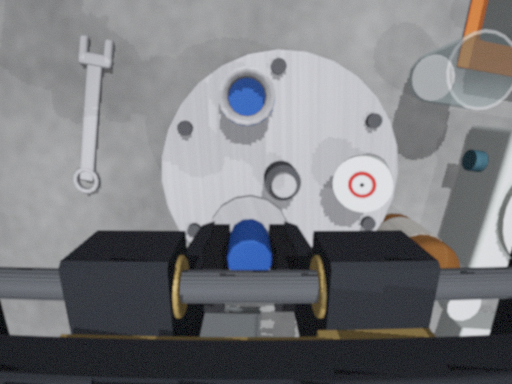

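The wrist view shows the held blue plug and the blue port mouth at about (246,97). The test spot's black dot is at (362,184.5) and the hub is at (283,180).

Run:
```python
from h import *
D=np.load('w2.npy',allow_pickle=True).item();C=D['C']
f=cv2.imread('pics/w2.png')
g=cv2.resize(f[60:135,205:290],None,fx=7,fy=7,interpolation=cv2.INTER_CUBIC); cv2.imwrite('pics/w2z.png',g)
hsv=cv2.cvtColor(f,cv2.COLOR_BGR2HSV)
m=cv2.inRange(hsv,(0,120,80),(8,255,255))|cv2.inRange(hsv,(170,120,80),(180,255,255)); m[:150]=0;m[215:]=0;m[:,:340]=0;m[:,385:]=0
c=max(cv2.findContours(m,0,1)[0],key=cv2.contourArea); e=cv2.fitEllipse(c); print('ring',e, onz(C,e[0],.152))
m=cv2.inRange(hsv,(105,120,50),(125,255,255)); m[135:]=0
c=max(cv2.findContours(m,0,1)[0],key=cv2.contourArea); e=cv2.fitEllipse(c); print('blue inside',e)
print('mouth',onz(C,(246,97),.141))
print(proj(C,[[.5383,.0215,.141],[.5383,.0215,.116]]))
```

```text
ring ((361.5971374511719, 184.34738159179688), (23.31119155883789, 25.3500919342041), 94.62644958496094) [ 0.6289 -0.03    0.152 ]
blue inside ((246.36932373046875, 96.12954711914062), (35.28840255737305, 36.41624450683594), 177.34552001953125)
mouth [0.5384 0.0203 0.141 ]
[[246.0716  95.2426]
 [246.3616  96.3616]]
```

View pics/w2z.png

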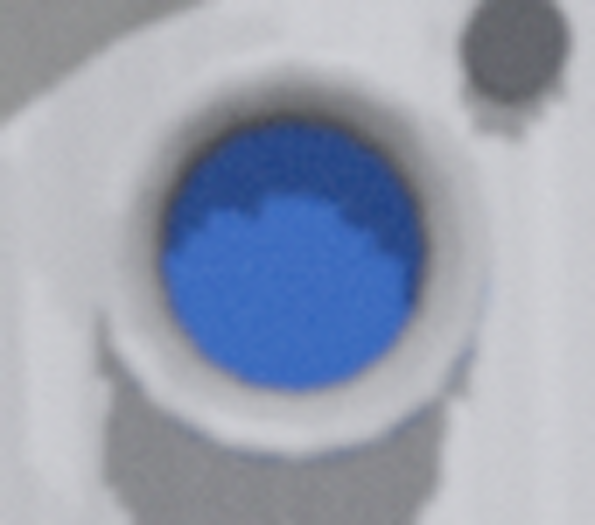

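Emit:
{"method": "apply_moves", "body": {
  "increments": "0 0 0 0 -0.002 -0.06 0;0 0 0 0.02 -0.002 -0.071 0;0 0 0 0.04 -0.002 -0.071 0;0 0 0 0.048 -0.002 -0.071 0;0 0 0 0.054 -0.002 -0.071 0;0 0 0 0.058 -0.002 -0.071 0"
}}

```text
t: 7.22
tool_pos: [0.5395, 0.0197, 0.1923]
orientation: [0.529, 0.469, 0.529, -0.469]
wrist_force: [-0.5, -0.0, -0.1]
width: 0.0191
```

Run:
```python
from h import *
s,p,R=pose(); f=env.grab_frame('wrist'); cv2.imwrite('pics/w3.png',f)
print(s['t'],p,yawof(R),s['width'],s['wrist_force'])
f=env.grab_frame('side'); cv2.imwrite('pics/s3.png',cv2.resize(f[130:240,200:320],None,fx=5,fy=5,interpolation=cv2.INTER_CUBIC))
```

```text
7.225 [0.5395 0.0197 0.1923] 6.854552418879987 0.019072637138917336 [-0.5382 -0.0447 -0.1123]
```

View pics/w3.png

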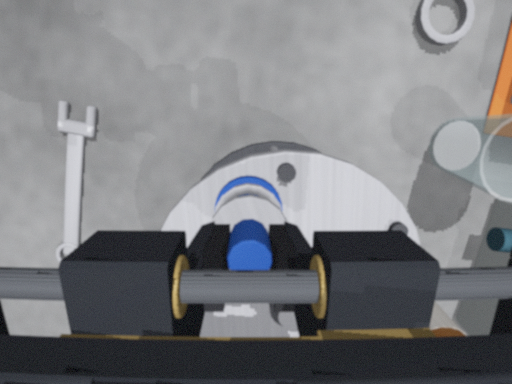

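View pics/s3.png

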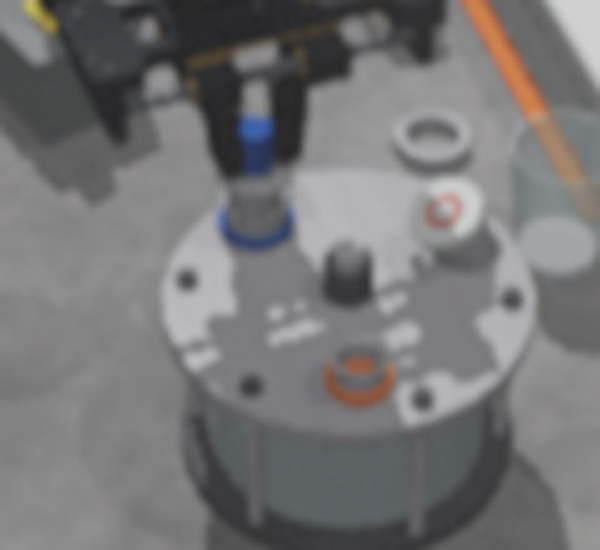

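The plug is centred over the blue port and its shank has entered the mouth. There is no force yet.

Emit:
{"method": "apply_moves", "body": {
  "increments": "0 0 0 0.004 0 0 0;0 0 0 0.008 0 0 0;0 0 0 0.011 0 0 0;0 0 0 0.014 0 0 0;0 0 0 0.0155 0 0 0;0 0 0 0.0155 0 0 0"
}}

```text
t: 8.07
tool_pos: [0.539, 0.0203, 0.1764]
orientation: [0.529, 0.469, 0.529, -0.469]
wrist_force: [0.5, 0.0, -0.5]
width: 0.0192
```

Emit:
{"method": "apply_moves", "body": {
  "increments": "0 0 0 0.001 0 0 0;0 0 0 0.001 0 0 0"
}}

```text
t: 8.32
tool_pos: [0.5392, 0.0202, 0.1757]
orientation: [0.529, 0.469, 0.529, -0.469]
wrist_force: [-0.0, -0.4, -0.2]
width: 0.0192
```

Emit:
{"method": "apply_moves", "body": {
  "increments": "0 0 0 0 0 0 0.06;0 0 0 0 0 0 0.06;0 0 0 -0.01 0 0 0.06;0 0 0 -0.05 0 0 0.07;0 0 0 -0.08 0 0 0.08;0 0 0 -0.08 0.01 0.06 0.088;0 0 0 -0.08 0.01 0.06 0.088"
}}

```text
t: 9.2
tool_pos: [0.5576, -0.0409, 0.2574]
orientation: [0.53, 0.47, 0.527, -0.47]
wrist_force: [-0.3, 0.5, -0.6]
width: 0.0865
```

Run:
```python
from h import *
s,p,R=pose(); C=env.camera_info('wrist'); f=env.grab_frame('wrist'); cv2.imwrite('pics/w4.png',f); np.save('w4.npy',dict(C=C,p=p,R=R.as_matrix()),allow_pickle=True)
print(s['t'],p,yawof(R),s['width'],s['wrist_force'])
for n,X in [('mouth b',[.539,.0202,.141]),('shoulder top',[.539,.0202,.146]),('knobtop',[.539,.0202,.174])]: print(n,proj(C,X))
f=env.grab_frame('side'); cv2.imwrite('pics/s4.png',cv2.resize(f[130:240,200:320],None,fx=5,fy=5,interpolation=cv2.INTER_CUBIC))
r,d=inc(p,R,[.533,-.372,.12],down(6.5)); print(r,d)
```

```text
9.2 [ 0.5576 -0.0409  0.2574] 6.718738921416921 0.08649080348220496 [-0.2999  0.5421 -0.6022]
mouth b [[233.6026 109.03  ]]
shoulder top [[233.2932 109.0915]]
knobtop [[231.2812 109.4917]]
[ 0.2186  0.0993 -0.1539] [ 0.1377 -0.0635  0.3257]
```

View pics/w4.png

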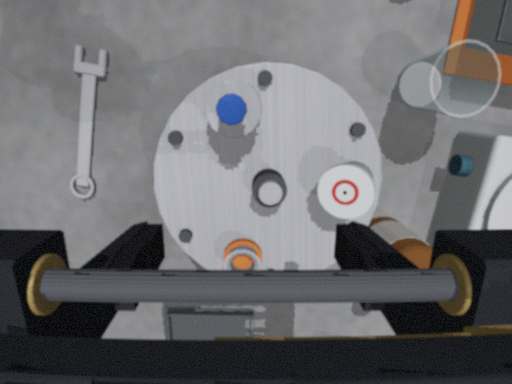

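View pics/s4.png

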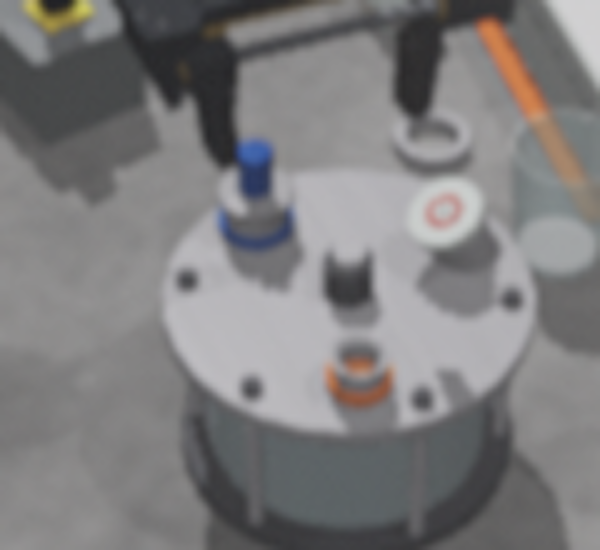

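The blue knob shows at (231,109); the prediction for fully home was (231.3,109.5). The blue plug is home and upright. Now the orange plug.

Emit:
{"method": "apply_moves", "body": {
  "increments": "0 0 0 0 -0.0635 0.3257 0.088;0 0 0 0 -0.0635 0.3257 0.088;0 0 0 0 -0.0635 0.3257 0.088;0 0 0 0 -0.0635 0.3257 0.088;0 0 0 0.03 -0.0635 0.3257 0.088;0 0 0 0.08 -0.0635 0.3257 0.088;0 0 0 0.13 -0.0635 0.3257 0.088"
}}

```text
t: 10.18
tool_pos: [0.5322, -0.37, 0.1241]
orientation: [0.529, 0.469, 0.529, -0.469]
wrist_force: [0.8, 0.6, 0.4]
width: 0.0882
```

Run:
```python
from h import *
s,p,R=pose(); C=env.camera_info('wrist'); f=env.grab_frame('wrist'); cv2.imwrite('pics/w5.png',f)
print(s['t'],p,yawof(R),s['width'])
print(proj(C,[[.533,-.3723,.059],[.533,-.3723,.031]]))
r,d=inc(p,R,[.533,-.372,.0605],down(6.8)); print(r,d)
```

```text
10.175 [ 0.5322 -0.37    0.1241] 6.807274812623104 0.08815202224853552
[[250.293  216.7439]
 [250.1114 203.4121]]
[ 0.0073 -0.0003 -0.0123] [0.0636 0.0006 0.0021]
```

View pics/w5.png

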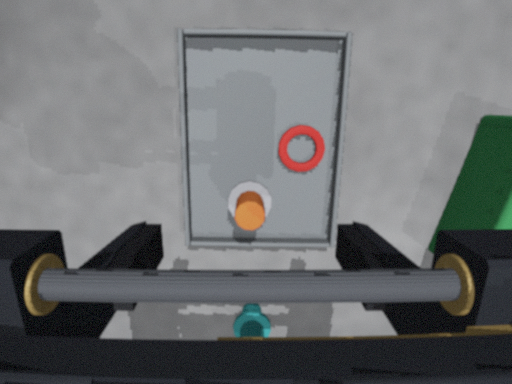

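Emit:
{"method": "apply_moves", "body": {
  "increments": "0 0 0 0.035 0 0.0015 0.06;0 0 0 0.055 0 0.0015 0.06;0 0 0 0.0635 0 0.0015 0.05;0 0 0 0.0635 0 0.0015 0.03;0 0 0 0.0635 0 0.0015 0;0 0 0 0.0635 0 0.0015 0;0 0 0 0.0635 0 0.0015 0;0 0 0 0.0635 0 0.0015 0",
  "squeeze": 20
}}

```text
t: 11.22
tool_pos: [0.5329, -0.3709, 0.0629]
orientation: [0.53, 0.469, 0.529, -0.469]
wrist_force: [-0.3, -0.3, 2.6]
width: 0.0192
```

Run:
```python
from h import *
s,p,R=pose(); 
print(s['t'],p,yawof(R),s['width'],s['wrist_force'])
r,d=inc(p,R,[.5607,-.108,.215],down(6.8)); print(r,d)
```

```text
11.225 [ 0.5329 -0.3709  0.0629] 6.907323673700542 0.019236370202902597 [-0.2768 -0.345   2.5599]
[ 0.1073  0.0502 -0.0468] [-0.1523  0.0593 -0.2576]
```

Emit:
{"method": "apply_moves", "body": {
  "increments": "0 0 0 -0.06 0 0 0;0 0 0 -0.12 0 0 0;0 0 0 -0.17 0 0 0;0 0 0 -0.17 0.059 -0.2576 0;0 0 0 -0.17 0.059 -0.2576 0;0 0 0 -0.17 0.059 -0.2576 0;0 0 0 -0.17 0.059 -0.2576 0;0 0 0 -0.16 0.059 -0.2576 0;0 0 0 -0.15 0.059 -0.2576 0;0 0 0 -0.15 0.059 -0.2576 0"
}}

```text
t: 12.48
tool_pos: [0.5591, -0.1088, 0.2103]
orientation: [0.528, 0.468, 0.53, -0.47]
wrist_force: [-0.7, -0.1, -0.9]
width: 0.0192
```

Run:
```python
from h import *
s,p,R=pose(); C=env.camera_info('wrist'); f=env.grab_frame('wrist'); cv2.imwrite('pics/w6.png',f)
print(s['t'],p,yawof(R),s['width'],s['wrist_force'])
print('knobtop if at tcp',[ (dz,proj(C,p-[0,0,dz])) for dz in (0.0015,.004)])
f=env.grab_frame('side'); cv2.imwrite('pics/s6.png',cv2.resize(f[130:240,200:320],None,fx=5,fy=5,interpolation=cv2.INTER_CUBIC))
r,d=inc(p,R,[.5607,-.108,.215],down(6.8)); print(r,d)
```

```text
12.475 [ 0.5591 -0.1088  0.2103] 6.8545539219281135 0.019186927755778405 [-0.7355 -0.0782 -0.8614]
knobtop if at tcp [(0.0015, array([[249.7231, 261.5381]])), (0.004, array([[249.7257, 258.8261]]))]
[ 0.0545 -0.0238  0.178 ] [-0.0047  0.0017 -0.0006]
```

View pics/w6.png

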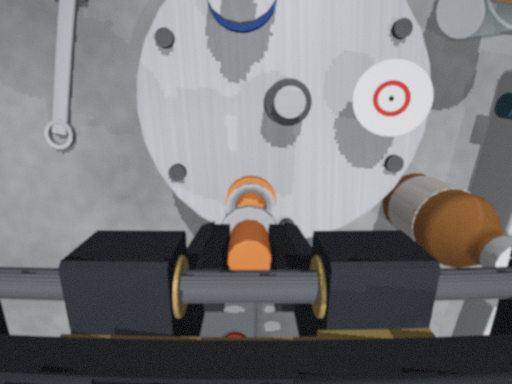

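View pics/s6.png

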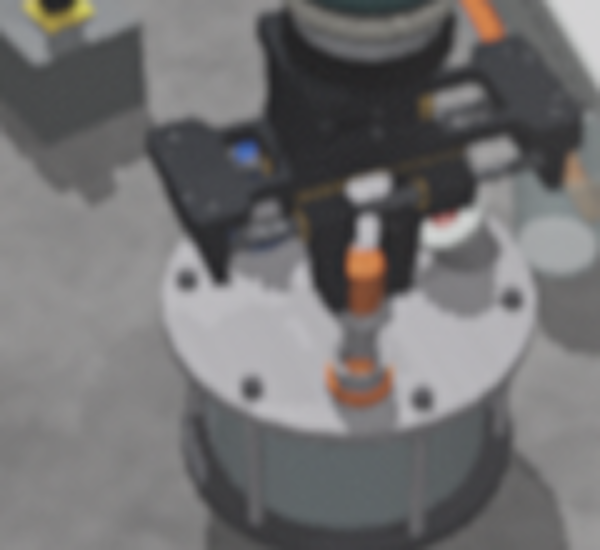

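Run:
```python
from h import *
s,p,R=pose(); C=env.camera_info('wrist')
for X in ([.5607,-.108,.141],[.5607,-.108,.116],[.5591,-.1088,.156]): 
    a=np.linspace(0,2*np.pi,60); q=proj(C,np.array(X)+.017*np.c_[np.cos(a),np.sin(a),0*a]); print(proj(C,X),q.min(0),q.max(0))
f=cv2.imread('pics/w6.png'); cv2.imwrite('pics/w6z.png',cv2.resize(f[165:280,190:310],None,fx=5,fy=5,interpolation=cv2.INTER_CUBIC))
```

```text
[[251.0655 208.5178]] [224.6615 182.826 ] [277.4788 233.0671]
[[250.8632 197.5719]] [227.289  174.4725] [274.4509 219.7687]
[[248.3918 217.3962]] [219.9649 189.9046] [276.8282 243.554 ]
```

View pics/w6z.png

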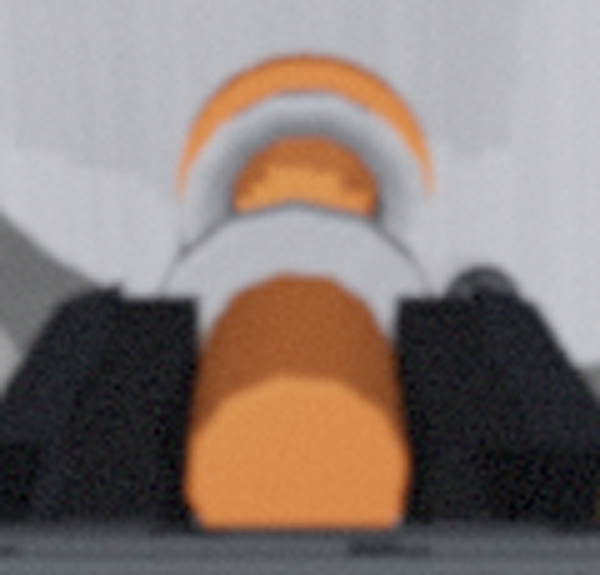

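Run:
```python
from h import *
s,p,R=pose(); C=env.camera_info('wrist')
a=np.linspace(0,2*np.pi,60)
for dz in (.0295,.032):
  for dy in (0,-.0014,.001):
    q=proj(C,p+[0,dy,-dz]+.016*np.c_[np.cos(a),np.sin(a),0*a]); print(dz,dy,q.min(0),q.max(0))
    q=proj(C,p+[0,dy,-dz+.028]+.01*np.c_[np.cos(a),np.sin(a),0*a]); print('   knob top',q.min(0),q.max(0))
```

```text
0.0295 0 [218.7824 206.3256] [280.5527 263.5944]
   knob top [226.6261 240.2582] [272.9136 282.0359]
0.0295 -0.0014 [218.5331 208.9468] [280.1604 265.9419]
   knob top [226.3074 243.2809] [272.4624 284.8082]
0.0295 0.001 [218.9613 204.4457] [280.8339 261.9106]
   knob top [226.855  238.0881] [273.2373 280.0453]
0.032 0 [219.2273 204.8178] [280.0945 261.3541]
   knob top [227.0191 237.8628] [272.5007 279.0323]
0.032 -0.0014 [218.9805 207.4032] [279.7091 263.674 ]
   knob top [226.7047 240.8389] [272.0587 281.7671]
0.032 0.001 [219.4044 202.9639] [280.3707 259.6902]
   knob top [227.2449 235.7264] [272.8178 277.0689]
```

The predicted mouth ellipse matches the image to under 1 px, and the plug sits centred on the TCP. Inserting.

Emit:
{"method": "apply_moves", "body": {
  "increments": "0 0 0 0 0.0016 -0.0006 0;0 0 0 0.008 0.0016 -0.0006 0;0 0 0 0.014 0.0016 -0.0006 0;0 0 0 0.018 0.0016 -0.0006 0;0 0 0 0.022 0.0016 -0.0006 0;0 0 0 0.026 0.0016 -0.0006 0;0 0 0 0.029 0.0016 -0.0006 0;0 0 0 0.032 0.0016 -0.0006 0;0 0 0 0.034 0.0016 -0.0006 0;0 0 0 0.034 0.0016 -0.0006 0"
}}

```text
t: 13.82
tool_pos: [0.5613, -0.1068, 0.178]
orientation: [0.529, 0.469, 0.53, -0.469]
wrist_force: [-5.1, 0.8, 2.3]
width: 0.0197
```

Run:
```python
from h import *
s,p,R=pose(); 
print(s['t'],p,yawof(R),s['width'],s['wrist_force'])
```

```text
13.825 [ 0.5613 -0.1068  0.178 ] 6.911662911951329 0.01965922176628739 [-5.0911  0.8197  2.2522]
```

Emit:
{"method": "apply_moves", "body": {
  "increments": "0 0 0 0 -0.001 0 0;0 0 0 0.001 -0.001 0 0;0 0 0 0.0025 -0.001 0 0;0 0 0 0.0025 -0.001 0 0"
}}

```text
t: 14.32
tool_pos: [0.5611, -0.1069, 0.1778]
orientation: [0.529, 0.469, 0.529, -0.469]
wrist_force: [-7.2, 3.7, 11.4]
width: 0.0195
```

Emit:
{"method": "apply_moves", "body": {
  "increments": "0 0 0 -0.002 0 0 0;0 0 0 -0.002 0 0 0.06;0 0 0 -0.002 0 0 0.06;0 0 0 -0.01 0 0 0.06;0 0 0 -0.05 0 0 0.08;0 0 0 -0.09 0 0 0.08;0 0 0 -0.1 0 0.05 0.088;0 0 0 -0.1 0 0.05 0.088;0 0 0 -0.1 0 0.05 0.088"
}}

```text
t: 15.45
tool_pos: [0.5665, -0.1566, 0.2754]
orientation: [0.529, 0.469, 0.529, -0.469]
wrist_force: [-0.1, -0.2, -0.2]
width: 0.088
```

Run:
```python
from h import *
s,p,R=pose(); C=env.camera_info('wrist'); f=env.grab_frame('wrist'); cv2.imwrite('pics/w7.png',f); 
print(s['t'],p,yawof(R),s['width'],s['wrist_force'])
for n,X in [('o top home',[.5607,-.108,.174]),('o shoulder',[.5607,-.108,.146]),('b top',[.539,.0202,.174])]: print(n,proj(C,X))
f=env.grab_frame('side'); cv2.imwrite('pics/s7.png',cv2.resize(f[130:240,200:320],None,fx=5,fy=5,interpolation=cv2.INTER_CUBIC))
S=env.camera_info('side'); print((proj(S,[[.5607,-.108,.174],[.539,.0202,.174]])-[200,130])*5)
```

```text
15.45 [ 0.5665 -0.1566  0.2754] 6.857926220789793 0.08801277474098278 [-0.0962 -0.2082 -0.1616]
o top home [[249.556  129.8709]]
o shoulder [[249.4913 127.3449]]
b top [[239.6015 -79.8354]]
[[362.6308 308.9424]
 [254.236  151.3837]]
```

View pics/w7.png

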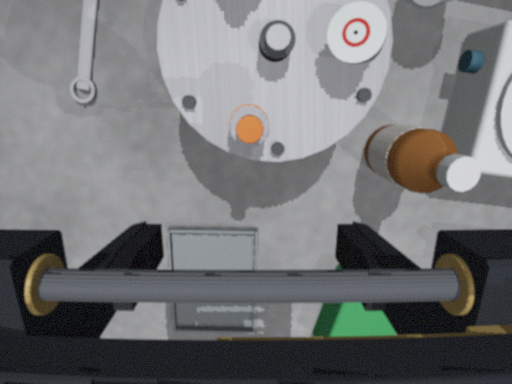

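View pics/s7.png

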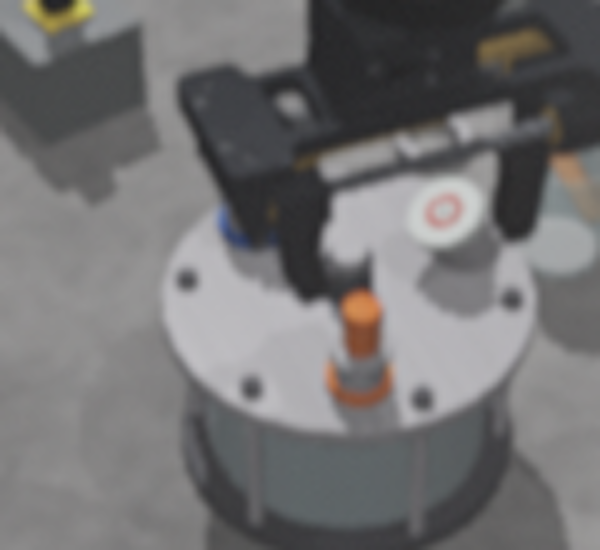

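The orange plug is home: its knob is at (250,129) against a predicted (249.6,129.9). Now to the holder.

Run:
```python
from h import *
s,p,R=pose(); r,d=inc(p,R,[.478,.28,.265],down(20)); print(r,d)
```

```text
[-13.0654  -0.0655   0.0699] [ 0.0103 -0.0349 -0.4433]
```

Emit:
{"method": "apply_moves", "body": {
  "increments": "-13 0 0 0.01 -0.035 -0.443 0.088;-13 0 0 0.01 -0.035 -0.443 0.088;-13 0 0 0.01 -0.035 -0.443 0.088;-13 0 0 0.01 -0.035 -0.443 0.088;-13 0 0 0.01 -0.035 -0.443 0.088;-13 0 0 0.01 -0.035 -0.443 0.088;-13 0 0 0.01 -0.035 -0.443 0.088;-13 0 0 0.01 -0.035 -0.443 0.088;-13 0 0 0.01 -0.035 -0.443 0.088;-13 0 0 0.01 -0.035 -0.443 0.088"
}}

```text
t: 16.8
tool_pos: [0.4787, 0.2777, 0.2653]
orientation: [0.579, 0.406, 0.579, -0.407]
wrist_force: [0.2, -0.4, -1.1]
width: 0.0881
```

Run:
```python
from h import *
s,p,R=pose(); C=env.camera_info('wrist'); f=env.grab_frame('wrist'); cv2.imwrite('pics/w8.png',f); 
np.save('w8.npy',dict(C=C,p=p,R=R.as_matrix()),allow_pickle=True)
print(s['t'],p,yawof(R),s['joint_pos'])
for n,X in [('top',[.478,.3065,.145]),('collar',[.478,.3065,.075])]: print(n,proj(C,X))
for q in ['probe','probe_grip','holder']: print(q,env.look_for('wrist',q))
```

```text
16.8 [0.4787 0.2777 0.2653] 19.85443469057498 [ 0.4809  0.0337  1.8636 -0.0005  1.245   0.1346]
top [[261.4148 156.2505]]
collar [[258.7253 145.369 ]]
probe [{'xy': [294.9, 29.4], 'p': 0.73}, {'xy': [254.7, 143.0], 'p': 0.68}]
probe_grip [{'xy': [257.3, 141.1], 'p': 0.75}, {'xy': [296.7, 31.0], 'p': 0.69}]
holder [{'xy': [261.5, 122.1], 'p': 0.86}]
```

View pics/w8.png

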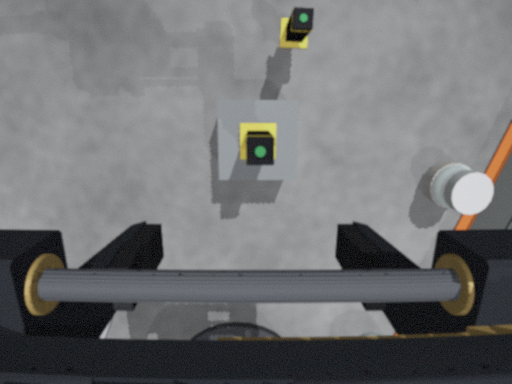

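The wrist view shows the holder probe, top dot at (260,151.5) and collar 37 px across (about 36 mm, the right size). The smaller look-alike is at (300,25) and is to be left alone.

Run:
```python
from h import *
D=np.load('w8.npy',allow_pickle=True).item();C=D['C']; f=cv2.imread('pics/w8.png')
cv2.imwrite('pics/w8z.png',cv2.resize(f[90:195,205:315],None,fx=5.4,fy=5.4,interpolation=cv2.INTER_CUBIC))
hsv=cv2.cvtColor(f,cv2.COLOR_BGR2HSV)
m=cv2.inRange(hsv,(20,110,60),(35,255,255)); m[:100]=0; ys,xs=np.nonzero(m[:200]); print('yellow',xs.min(),xs.max(),ys.min(),ys.max())
m=cv2.inRange(hsv,(40,80,60),(85,255,255)); m[:100]=0; ys,xs=np.nonzero(m[:200]); print('green',xs.mean(),ys.mean(),len(xs)); print(onz(C,(xs.mean(),ys.mean()),.145))
```

```text
yellow 240 274 124 159
green 259.93333333333334 151.06666666666666 135
[0.4755 0.3099 0.145 ]
```

View pics/w8z.png

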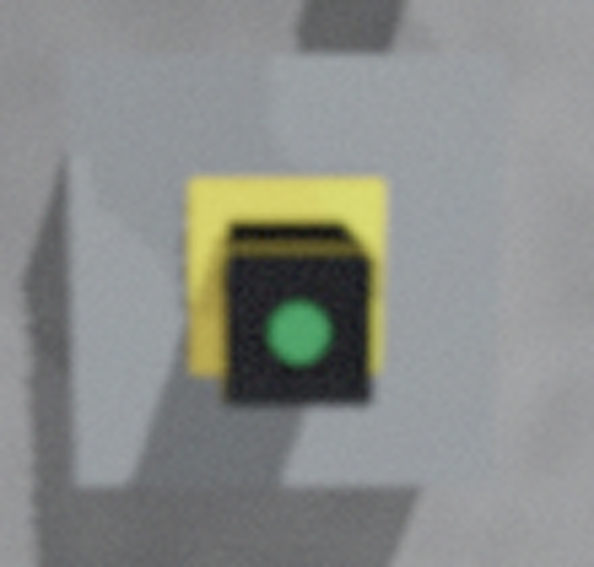

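Run:
```python
from h import *
D=np.load('w8.npy',allow_pickle=True).item();C=D['C']
print(onz(C,(258.1,141.1),.075))
s,p,R=pose(); print(p); r,d=inc(p,R,[.4757,.3096,.116],R); print(d)
```

```text
[0.476  0.3103 0.075 ]
[0.4791 0.2776 0.2657]
[ 0.1497  0.0076 -0.0313]
```

Emit:
{"method": "apply_moves", "body": {
  "increments": "0 0 0 0.03 0.0076 -0.0317 0.088;0 0 0 0.08 0.0076 -0.0317 0.088;0 0 0 0.12 0.0076 -0.0317 0.07;0 0 0 0.142 0.0076 -0.0317 0.06;0 0 0 0.149 0.0076 -0.0317 0.05;0 0 0 0.149 0.0076 -0.0317 0.03;0 0 0 0.149 0.0076 -0.0317 0;0 0 0 0.149 0.0076 -0.0317 0;0 0 0 0.149 0.0076 -0.0317 0;0 0 0 0.149 0.0076 -0.0317 0",
  "squeeze": 30
}}

```text
t: 18.25
tool_pos: [0.4755, 0.3116, 0.1175]
orientation: [0.579, 0.406, 0.579, -0.406]
wrist_force: [-0.6, -1.0, 4.0]
width: 0.022
```

Run:
```python
from h import *
s,p,R=pose(); 
print(s['t'],p,yawof(R),s['width'],s['wrist_force'],s['wrist_torque'])
```

```text
18.25 [0.4755 0.3116 0.1175] 19.918659215726912 0.02198540665095138 [-0.6435 -1.0116  3.9799] [-0.1655  0.2071  0.0187]
```

Emit:
{"method": "apply_moves", "body": {
  "increments": "0 0 0 -0.03 0 0 0;0 0 0 -0.07 0 0 0;0 0 0 -0.12 0 0 0;0 0 0 -0.17 0 0 0;0 0 0 -0.21 0 0 0;0 0 0 -0.21 0 0 0"
}}

```text
t: 19.0
tool_pos: [0.4765, 0.3123, 0.3307]
orientation: [0.58, 0.408, 0.578, -0.403]
wrist_force: [0.5, 0.9, -2.1]
width: 0.0215
```

Run:
```python
from h import *
s,p,R=pose(); 
print(s['t'],p,yawof(R),s['width'],s['wrist_force'],s['wrist_torque'])
C=env.camera_info('wrist')
print('pred top, tip', proj(C,[p-[0,0,-.029+0.0],p-[0,0,.1025]]))
f=env.grab_frame('side'); cv2.imwrite('pics/s9.png',f)
f=env.grab_frame('wrist'); cv2.imwrite('pics/w9.png',f)
S=env.camera_info('side'); print('side tip',proj(S,p-[0,0,.1025]),'collar under',proj(S,p-[0,0,.0475]))
```

```text
19.0 [0.4765 0.3123 0.3307] 19.91998207179083 0.021545421151359108 [ 0.4991  0.9493 -2.0851] [-0.0228  0.0272  0.0725]
pred top, tip [[251.0693 304.4987]
 [248.5477 196.7882]]
side tip [[206.5549  89.7053]] collar under [[204.571   72.9819]]
```

View pics/s9.png

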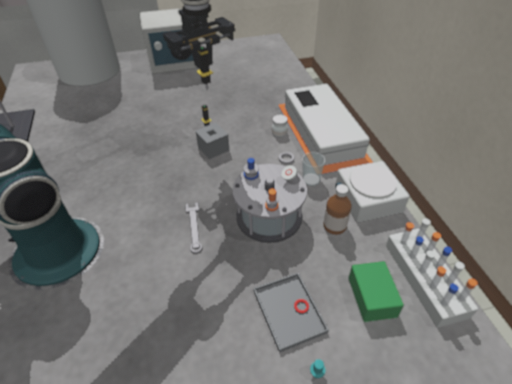

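View pics/w9.png

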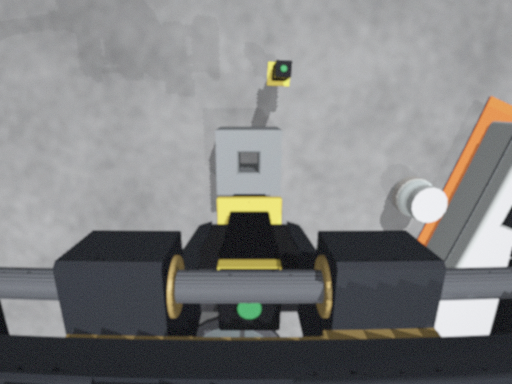

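The probe is held upright; its green end dot is at (249,310) and the collar's back edge at row 197. The holder is empty and the look-alike is untouched.

```bash
cat > goal.py <<'E'
from h import *
def goal(spot,yaw,d,tcp_tip=.1025,jyaw=None):
    a=np.radians(yaw); xv=np.array([np.cos(a),np.sin(a),0]); z=np.array([0,0,1.]);t=np.radians(25)
    n=-np.sin(t)*xv+np.cos(t)*z; x=-n; y=np.cos(t)*xv+np.sin(t)*z
    return np.array(spot)+n*(tcp_tip+d), Ro.from_matrix(np.column_stack([x,y,np.cross(x,y)])), n
E
python3 - <<'E'
from goal import *
for k in ('w2','w4'):
    D=np.load(k+'.npy',allow_pickle=True).item();C=D['C']; f=cv2.imread(f'pics/{k}.png'); hsv=cv2.cvtColor(f,cv2.COLOR_BGR2HSV)
    m=cv2.inRange(hsv,(0,120,80),(8,255,255))|cv2.inRange(hsv,(170,120,80),(180,255,255)); m[:150]=0;m[215:]=0;m[:,:320]=0;m[:,385:]=0
    c=max(cv2.findContours(m,0,1)[0],key=cv2.contourArea); e=cv2.fitEllipse(c); print(k,e[0],onz(C,e[0],.152))
s,p,R=pose(); C=env.camera_info('wrist')
M=R.as_matrix()
for zz in (-.0425,-.0475): print(zz,proj(C,[p-M[:,0]*zz*1-0 if 0 else p+M[:,0]*(-zz)+M[:,1]*sy*.018-M[:,2]*.018 for sy in (-1,1)]))
f=cv2.imread('pics/w9.png'); cv2.imwrite('pics/w9z.png',cv2.resize(f[180:340,190:310],None,fx=3.7,fy=3.7,interpolation=cv2.INTER_CUBIC))
sp=[.6293,-.0302,.152]
for d in (.06,0,-.006):
    P,RR,n=goal(sp,9.7,d); r,dd=inc(p,R,P,RR); print(d,P,'inc',r,dd)
E
```

```text
w2 (361.5971374511719, 184.34738159179688) [ 0.6289 -0.03    0.152 ]
w4 (344.74713134765625, 191.95578002929688) [ 0.629 -0.03   0.152]
-0.0425 [[216.6637 195.5351]
 [282.9752 195.5279]]
-0.0475 [[217.5542 193.0697]
 [282.033  193.063 ]]
0.06 [ 0.5616 -0.0418  0.2993] inc [10.0595 -2.2123 24.9912] [ 0.0264 -0.0384  0.3614]
0 [ 0.5866 -0.0375  0.2449] inc [10.0595 -2.2123 24.9912] [ 0.0808 -0.0133  0.3659]
-0.006 [ 0.5891 -0.0371  0.2395] inc [10.0595 -2.2123 24.9912] [ 0.0862 -0.0108  0.3663]
```

View pics/w9z.png

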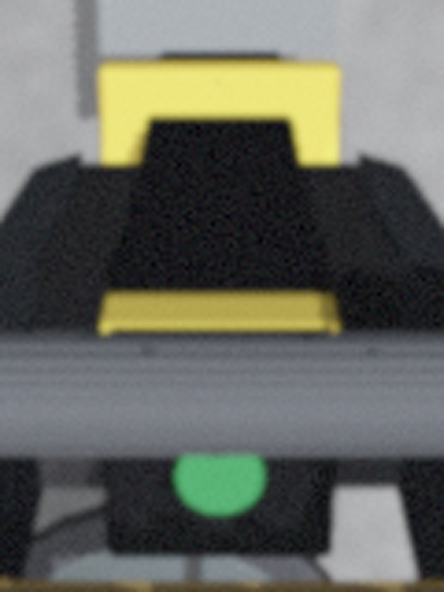

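Emit:
{"method": "apply_moves", "body": {
  "increments": "0 0 0 0 -0.01 0.06 0;3 -0.7 8 0 -0.02 0.12 0;6 -1.4 16 0.005 -0.03 0.18 0;10.06 -2.21 24.99 0.01 -0.038 0.24 0;10.06 -2.21 24.99 0.0264 -0.0384 0.3 0;10.06 -2.21 24.99 0.0264 -0.0384 0.34 0;10.06 -2.21 24.99 0.0264 -0.0384 0.3614 0;10.06 -2.21 24.99 0.0264 -0.0384 0.3614 0;10.06 -2.21 24.99 0.0264 -0.0384 0.3614 0;10.06 -2.21 24.99 0.0264 -0.0384 0.3614 0"
}}

```text
t: 20.35
tool_pos: [0.5613, -0.0405, 0.2992]
orientation: [0.626, 0.562, 0.43, -0.328]
wrist_force: [0.0, -0.5, -1.0]
width: 0.0216
```

Run:
```python
from goal import *
s,p,R=pose(); C=env.camera_info('wrist')
print(s['t'],p,s['width'],s['wrist_force'],s['joint_pos'])
sp=[.6291,-.0301,.152]
for d in (.06,.015,0,-.006):
    P,RR,n=goal(sp,9.7,d); r,dd=inc(p,R,P,RR); print(d,P,'inc',r,dd)
print('axis err deg',np.degrees(np.arccos(-R.as_matrix()[:,0]@n)))
print('spot pred',proj(C,sp),'tip pred',proj(C,p+R.as_matrix()[:,0]*.1025))
f=env.grab_frame('wrist'); cv2.imwrite('pics/w10.png',f)
f=env.grab_frame('side'); cv2.imwrite('pics/s10.png',cv2.resize(f[80:240,180:340],None,fx=3.7,fy=3.7,interpolation=cv2.INTER_CUBIC))
S=env.camera_info('side'); q=proj(S,[sp,p+R.as_matrix()[:,0]*.1025]); print('side spot/tip zoomed',(q-[180,80])*3.7)
```

```text
20.35 [ 0.5613 -0.0405  0.2992] 0.02161905536410036 [ 0.0329 -0.5472 -1.0217] [-0.2037 -0.2099  2.0786  0.2038  0.8745 -0.4733]
0.06 [ 0.5614 -0.0417  0.2993] inc [ 0.0349 -0.0897  0.0308] [-0.0001 -0.0001  0.0011]
0.015 [ 0.5802 -0.0385  0.2585] inc [ 0.0349 -0.0897  0.0308] [ 0.0449 -0.0001  0.0012]
0 [ 0.5864 -0.0374  0.2449] inc [ 0.0349 -0.0897  0.0308] [ 0.0599 -0.      0.0012]
-0.006 [ 0.5889 -0.037   0.2395] inc [ 0.0349 -0.0897  0.0308] [ 0.0659 -0.      0.0012]
axis err deg 0.09480766382234772
spot pred [[249.3765 179.9928]] tip pred [[249.4903 196.4667]]
side spot/tip zoomed [[402.4183 342.2965]
 [372.3719 293.2363]]
```

View pics/w10.png

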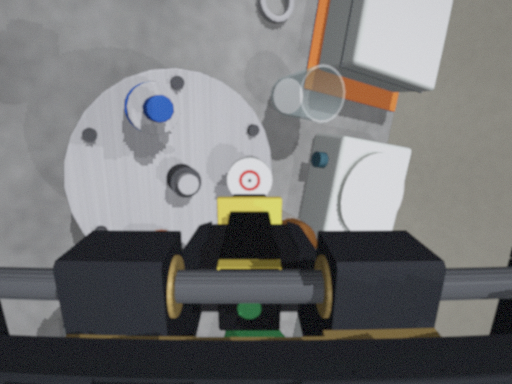

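View pics/s10.png

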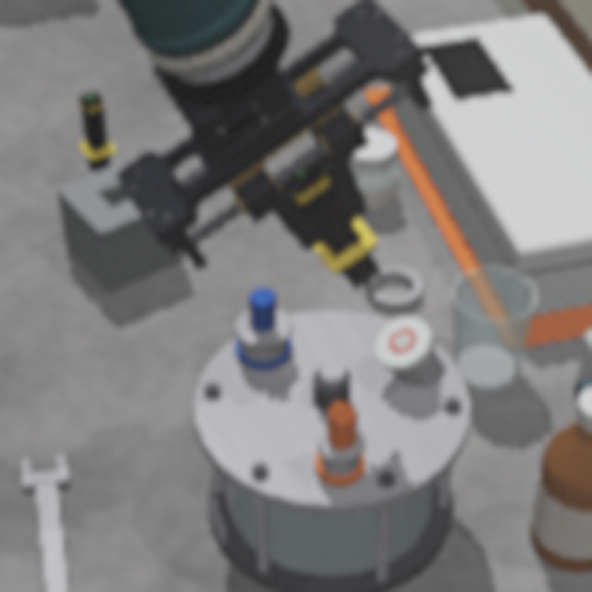

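The spot is exactly where predicted, at (249.5,180). Creeping in along the axis.

Emit:
{"method": "apply_moves", "body": {
  "increments": "0 0 0 0.02 0 0.001 0;0 0 0 0.04 0 0.001 0;0 0 0 0.048 0 0.001 0;0 0 0 0.052 0 0.001 0;0 0 0 0.052 0 0.001 0;0 0 0 0.052 0 0.001 0"
}}

```text
t: 21.2
tool_pos: [0.5841, -0.0389, 0.254]
orientation: [0.627, 0.563, 0.428, -0.328]
wrist_force: [0.3, 0.1, -1.0]
width: 0.022
```

Run:
```python
from goal import *
sp=[.6291,-.0301,.152]
for i in range(1):
    s,p,R=pose(); P,RR,n=goal(sp,9.7,0); r,dd=inc(p,R,P,RR); print(s['t'],p,'f',s['wrist_force'],'f.n',np.dot(s['wrist_force'],n),'to touch',r,dd)
C=env.camera_info('wrist'); print('spot pred',proj(C,sp),'tip',proj(C,p+R.as_matrix()[:,0]*.1025))
f=env.grab_frame('wrist'); cv2.imwrite('pics/w11.png',cv2.resize(f[120:260,170:330],None,fx=4,fy=4,interpolation=cv2.INTER_CUBIC))
f=env.grab_frame('side'); cv2.imwrite('pics/s11.png',cv2.resize(f[130:200,240:320],None,fx=7,fy=7,interpolation=cv2.INTER_CUBIC))
S=env.camera_info('side'); q=proj(S,[sp,p+R.as_matrix()[:,0]*.1025]); print('side spot/tip zoomed',(q-[240,130])*7)
```

```text
21.2 [ 0.5841 -0.0389  0.254 ] f [ 0.3272  0.0565 -1.0314] f.n -1.0750301678775422 to touch [-0.0043  0.005  -0.1248] [ 0.0093 -0.0016 -0.0011]
spot pred [[247.1028 191.697 ]] tip [[249.5014 196.4666]]
side spot/tip zoomed [[341.332  297.588 ]
 [338.4755 283.1291]]
```

View pics/w11.png

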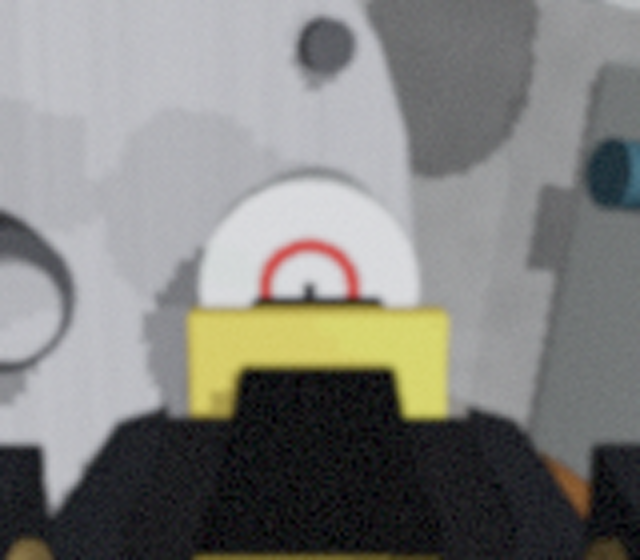

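View pics/s11.png

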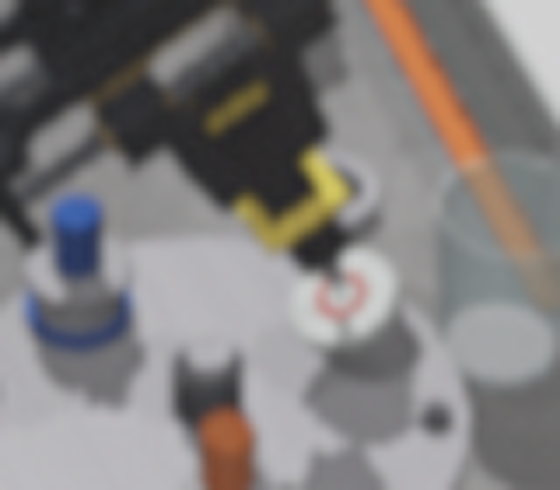

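Emit:
{"method": "apply_moves", "body": {
  "increments": "0 0 0 0.003 -0.0015 -0.0008 0;0 0 0 0.006 -0.0015 -0.0008 0;0 0 0 0.008 -0.0015 -0.0008 0;0 0 0 0.01 -0.0015 -0.0008 0;0 0 0 0.012 -0.0015 -0.0008 0;0 0 0 0.012 -0.0015 -0.0008 0;0 0 0 0.012 -0.0015 -0.0008 0"
}}

```text
t: 22.18
tool_pos: [0.5873, -0.0374, 0.2416]
orientation: [0.626, 0.562, 0.429, -0.328]
wrist_force: [-1.9, -0.4, 0.8]
width: 0.0216
```

```bash
cat > chk.py <<'E'
from goal import *
import sys
k=sys.argv[1]
sp=[.6291,-.0301,.152]
F=[];X=[]
for i in range(4):
    s,p,R=pose(); P,RR,n=goal(sp,9.7,0); r,dd=inc(p,R,P,RR); F.append(np.dot(s['wrist_force'],n)); X.append(dd)
    if i==0:
        C=env.camera_info('wrist'); f=env.grab_frame('wrist'); print('spot pred',proj(C,sp),'tip',proj(C,p+R.as_matrix()[:,0]*.1025))
    else: g=env.grab_frame('side')
print(s['t'],'f.n',np.array(F),'to touch',np.array(X),r,s['width'],s['wrist_force'])
cv2.imwrite(f'pics/w{k}.png',cv2.resize(f[120:260,170:330],None,fx=4,fy=4,interpolation=cv2.INTER_CUBIC))
cv2.imwrite(f'pics/s{k}.png',cv2.resize(g[130:200,240:320],None,fx=7,fy=7,interpolation=cv2.INTER_CUBIC))
E
python3 chk.py 12
```

```text
spot pred [[250.2584 197.5354]] tip [[249.499  196.4505]]
22.325 f.n [1.5446 1.4184 2.379  0.7228] to touch [[-0.0033  0.0006 -0.0002]
 [-0.0033  0.0006 -0.0002]
 [-0.0033  0.0006 -0.0002]
 [-0.0033  0.0006 -0.0002]] [-0.0145 -0.0229 -0.0434] 0.021308646161019164 [-1.6891 -0.4472 -0.014 ]
```

View pics/w12.png

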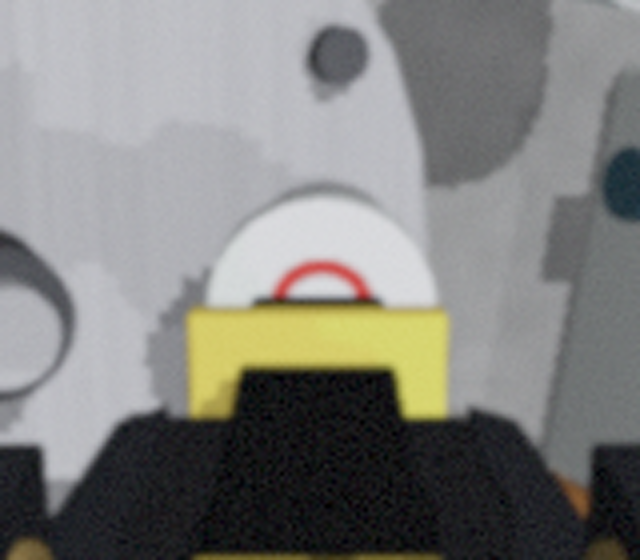

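View pics/s12.png

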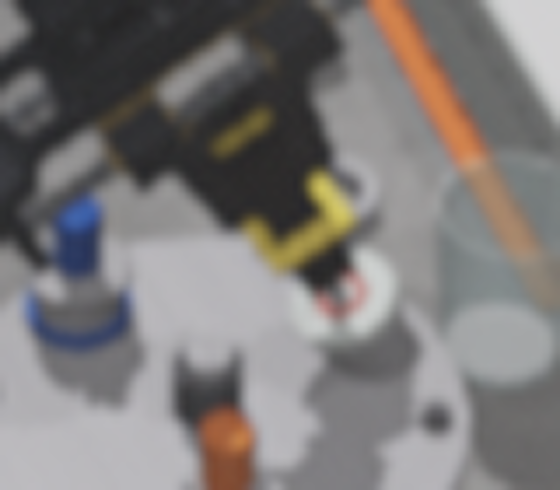

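Contact is about 2.6 N, and the geometry gives about 3.3 mm of spring travel. Adding 2.5 mm.

Emit:
{"method": "apply_moves", "body": {
  "increments": "0 0 0 0.001 0 0 0;0 0 0 0.002 0 0 0;0 0 0 0.0025 0 0 0;0 0 0 0.0025 0 0 0;0 0 0 0.0025 0 0 0;0 0 0 0.0025 0 0 0"
}}

```text
t: 23.12
tool_pos: [0.5885, -0.0373, 0.2394]
orientation: [0.626, 0.562, 0.429, -0.328]
wrist_force: [-1.9, -0.3, 1.5]
width: 0.0218
```

```bash
python3 chk.py 13
python3 - <<'E'
from h import *
f=env.grab_frame('top'); cv2.imwrite('pics/t13.png',f); print(env.look_for('top','probe')[:2])
E
```

```text
spot pred [[249.9816 198.4412]] tip [[249.5059 196.4729]]
23.275 f.n [2.1466 2.2715 2.1643 2.1002] to touch [[-0.0058  0.0004 -0.0002]
 [-0.0058  0.0004 -0.0002]
 [-0.0059  0.0005 -0.0002]
 [-0.0058  0.0004 -0.0002]] [-0.014  -0.0169 -0.0647] 0.021409543177923204 [-1.7385  0.0531  1.5224]
[{'xy': [86.0, 220.8], 'p': 0.66}]
```

View pics/s13.png

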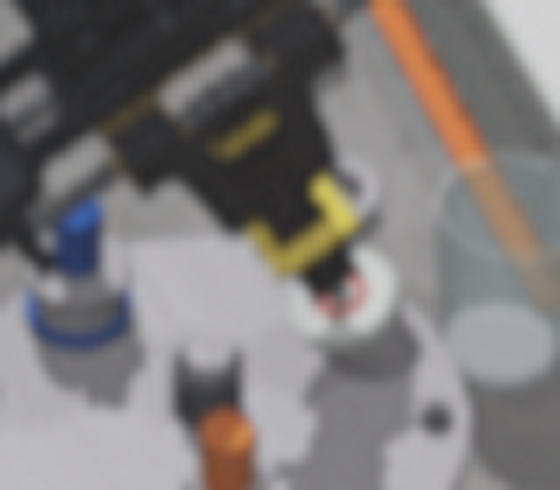

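View pics/w13.png

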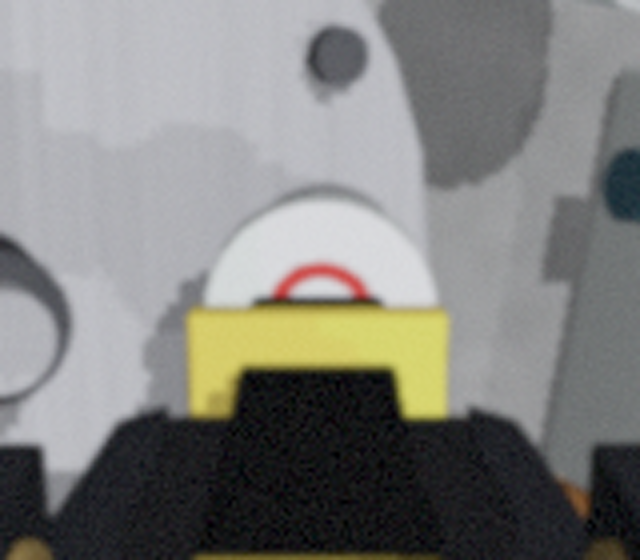

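View pics/t13.png

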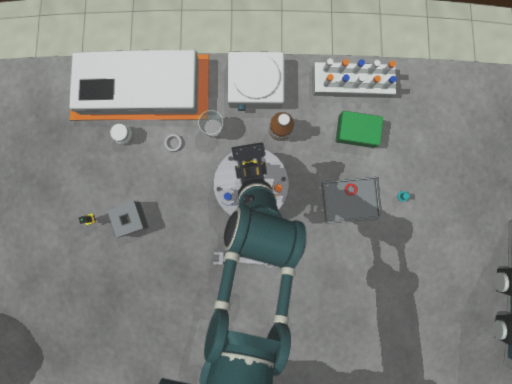

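The probe is pressing at about 3.3 N (2.2 N plus 1.1 N baseline), and the geometry puts the spring about 5.8 mm in. The tip is within 1 mm of the spot's middle and the axis within 0.1° of square. The bystanders are where they were.

Run:
```python
from h import *
print(env.hand_in()); s=env.get_state(); print(s['t'],s['wrist_force'],s['width'],s['tool_pos'])
```

```text
the job is handed in; nothing more can be done
None
the job is handed in; nothing more can be done
```

I put both plugs into the ports of their own colour and let go. I then took the full-size probe from the holder and pressed its tip on the test spot. The job was handed in at about 23.3 s of the 72 s allowed, with the probe still held and pressing. No verdict was reported.

**Plugs:** After release, each knob appeared within about 1 px of where a fully home plug should be in the wrist picture. The orange plug touched sideways on the way in, with up to about 7 N sideways and 11 N downward. I shifted it 1 mm and let go.

**Probe:**

| Check | Last reading |
|---|---|
| Contact force | about 3.3 N, from the change in wrist force; readings were steady at the final push |
| Spring tip | about 5.8 mm in, worked out from geometry, not measured directly |
| Tip to middle of the spot | within 1 mm by calculation, but hidden behind the collar in the wrist view |
| Axis to the face | about 0.1° off square, using the estimated vessel angle |

**Bystanders:** The last top picture shows the bystanders in place, apart from part of the wrench, which the arm hid. The look-alikes were left alone.

**Disagreements:** The side camera put points about 1 px (2–3 mm) away from where the wrist camera did. I relied on the wrist camera, which the two insertions bore out. The height read while gripping the orange plug was about 2 mm higher than commanded, with a 2.6 N force. It came home at that same 2 mm extra height.

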